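Pack the shopping: stack the jars in the tray, stand the bottle in its holder

ROBOT

A 6-joint arm with a two-finger parallel gripper is mounted at the origin on the work surface. World frame = base frame: x ahead of the robot, y to its left, z up, the work surface at z = 0. Lengths are in m, angles in degrees, forces in N, time in s.
With the tool pointing down it reaches from about 0.25 to 0.725 m from the base axis. Payload 9.7 kg.
Tool frame: the origin (TCP) lies at the very end of the fingers, on their centre line; the grasp point (between the pads) lies 19 mm behind it; z points along the fingers, y is the line along which they close (so a half turn about z gives the same grasp; the last joint's range is limited). The gripper opens to 85 mm and grips with 20 to 120 N. Pads are 22 mm wide; open, the fingers measure 114 mm over their backs; the gripper's body (76 mm by 85 mm) begins 54 mm behind the grasp point. The pads swing forward as they close: fully open they stand 13 mm farther back than shut.
Start: joints at [70.245, 4.979, 10.078, 95.1, 0, 90], TCP at [0.186, 0.518, 0.231] pointing down, gripper open.
Joint ranges: [-179.16, 179.16], [-48.56, 103.87], [-65.8, 70.77], [-126.05, 130.52], [-82.76, 87.17], [-180, 180]. Speed limits (degrees/s): [127.2, 127.2, 147.25, 180, 180, 180].

INTERFACE

Orientations are given as [roll, pitch, yaw] about the fixed x, y, z axes, in that order (R = Rz(yaw) Ry(pitch) Rx(roll)).
In Python, from workcell import bot gives the robot as it stands.
- The arm moves only by the tool step_arm, never from a script. Its argument "targets" is a list of rows, each a list of 3 entries, a list of its own where there are three numbers: the opening, from 0 (shut) to 1 (fully open), then the shift along the world's x, y, z in mm, then the turn, a rotation vector about the world's x, y, z in rad. In form: [[grip, [tx, ty, tz], [wx, wy, wz]], ...]. A call has 1 to 8 rows; each row is the pose to reach, as a shift and turn from the pose commanded when the call began; what a row does not reach only later rows make up. A row lasts 1/10 s, in which the tool goes at most 50 mm and 8.59 degrees, less where a joint would pass 70% of its speed; a pose out of reach is approached as far as the arm can. A call with a gripper value outside its range is refused whole. The fingers move at their own pace and stop on an object; "force" is the grip in N (left out, the last holds). Time passes only in rows, so rows that repeat a pose let the fingers close. It gives the time, the measured TCP pose, the force, the opening and the grip force at its end, in the units of the state.
- bot.get_obs(): the state, without advancing time (a new reading comes with each control period).
- bot.camera(name): name is "scene" or "top" or "wrist"; returns (picture, depth): 480x640x3 uint8, red, green, blue; 480x640 float32, m along the optical axis (not along the pixel's ray), 0 where there is no reading.
- bot.camera_params(name): a dict with "K" (3x3 intrinsics, pixels), "R" (3x3) and "t" (3): a world point X has camera coordinates R X + t. Camera axes: x right, y down, z forward; pixel columns grow to the right and rows downward; lengths in m; the calibration is good to about 2 mm. A picture is of the moment at which its call begins: read the wrist's pose just before it. camera_params takes no time and is no camera call; for the wrist camera it gives the pose at the moment of the call.
- bot.job_done(): hands the job in; it is judged then, once.
The state is a dict: "time": time; "q": joint angles; "qd": joint speeds; "joint_efforts": joint torques, N m; "ee_pos": TCP position; "tcp_rot": TCP orientation; "wrist_force": force on the tool from outside, world axes, zero at the start; "torque": the same for the moment, N m; "opening": finger opening in m; "grasp_force": force on a finger pad.
Only numpy, scipy, OpenCV 4.12 (cv2) and the standard library are available. Lean on these libraries where they do the work, as an engineer would, in place of code of your own. Each camera call takes 0.05 s, during which the arm holds its last target. There are 200 camera calls.

TASK

Pack the shopping on the packing table: in the middle of the shallow grey tray build one straight upright stack with the wide flat tin at the bottom, the gold-lidded jar on the tin and the small white pot on top of the jar, and stand the drink bottle upright in the square black bottle holder. Let go of everything at the end, and on the way do not knock the jar, the pot or the bottle over or shove the noodle tub, the tape roll and the sponge dish about.

Things in the scene. Friction and masses are not known exactly. Their poses are not given: they have to be found in the camera images.
- wide_tin: Wide flat steel food tin with a paper band, an upright cylinder 66 mm in diameter and 36 mm high, about 220 g, loose, standing. Origin: centre of its underside; z up.
- jar: Amber glass jar with a gold-coloured metal lid, an upright cylinder 54 mm in diameter at the lid (53 mm at the glass) and 52 mm high, flat top; the lid is the top 12 mm. About 170 g, loose, standing. Origin: centre of its underside; z up.
- pot: Small white plastic dessert pot with a flat foil lid, an upright cylinder 39 mm in diameter (lid 42 mm, the top 3 mm) and 34 mm high, about 90 g, loose, standing. Origin: centre of its underside; z up.
- bottle: Amber drink bottle with a paper label and a white cap, 145 mm high: body 60 mm in diameter up to 90 mm, sloping shoulder from 90 to 115 mm, then a straight cap and neck 28 mm in diameter from 115 to 145 mm above its foot, by which it is best gripped from above. About 300 g, loose, standing. Origin: centre of its underside; z up.
- tray: Shallow open grey plastic tray, fixed to the table, at any yaw: 160 x 160 mm outside, rim 15 mm high and 4 mm thick, its inner floor 4 mm above the table. Origin: centre of its underside (on the table).
- holder: Square open-topped black plastic bottle holder, fixed to the table, at any yaw: 84 x 84 mm outside, 60 mm high, walls 3 mm thick (78 x 78 mm inside), its inner floor 3 mm above the table. Origin: centre of its underside (on the table).
- noodle_tub: Bystander: round white noodle tub, 122 mm in diameter, 54 mm high, loose. Origin: centre of its underside.
- tape: Bystander: yellow roll of tape lying flat, 90 mm outside diameter, 18 mm high, loose. Origin: centre of its underside.
- sponge_dish: Bystander: square grey dish with a green sponge pad, 85 x 85 x 24 mm, loose. Origin: centre of its underside.
There are look-alikes about, which are no part of the job. There is more than one size of the jar; the one meant has the size given above. There is more than one size of the wide_tin; the job needs the larger.

How it is judged (in metres and radians):
At the end, for the whole second after the job is handed in: Tin on the tray's floor, centres within 20 mm; jar standing on the tin and pot on the jar, each centred on the one below within 12 mm; bottle standing on the holder's floor, between its walls (within 16 mm of its centre); all upright within 4.5 degrees and at rest (horizontal distance between wide_tin and tray below 0.02 m and z of wide_tin in the frame of tray between 0 and 0.008 m and angle between each of wide_tin, jar, pot, bottle's own z axis and vertical below 0.08 rad and horizontal distance between jar and wide_tin below 0.012 m and z of jar in the frame of wide_tin between 0.032 and 0.04 m and horizontal distance between pot and jar below 0.012 m and z of pot in the frame of jar between 0.048 and 0.056 m and horizontal distance between bottle and holder below 0.016 m and z of bottle in the frame of holder between -0.002 and 0.008 m and linear speed of each of wide_tin, jar, pot, bottle below 0.02 m/s); the robot touches nothing.
It fails at once if the jar, the pot or the bottle is knocked over (tilted more than 57 degrees) (angle between any of jar, pot, bottle's own z axis and vertical above 1 rad).
It fails at once if the noodle tub, the tape roll or the sponge dish is pushed more than 30 mm (distance of any of noodle_tub, tape, sponge_dish from where it was at the start of the episode above 0.03 m).
It also fails if it takes over 120 s, if anything falls off the work surface, if the arm or the gripper's body presses on something with over 40 N, if the wrist force passes 120 N, or if a joint passes its speed limit or range.

## Working session

There is one attempt and no reset: what is moved stays moved. The work goes in short steps, Python scripts to look and compute and a tool call to move; the robot and the scene stay as the last step left them, time stands still between calls to the robot, and variables do not carry over. Pictures are saved under pics/ and viewed, at most 14 in all, crops included, and the job is handed in when it is done.

Besides the shell and the picture viewer there is one more tool, called after "Call:" as name(argument=value, ...) on one line, values as JSON. step_arm: Moves the arm, as the interface text tells. Its arguments: {"type":"object","properties":{"targets":{"type":"array","items":{"type":"array"}},"force":{"type":"number"}},"required":["targets"]}

```bash
mkdir -p pics; ls; python3 - <<'E'
from workcell import bot
import cv2,numpy as np
for n in("top","scene"):
    p,d=bot.camera(n); cv2.imwrite(f"pics/{n}0.png",p[:,:,::-1]); np.save(f"pics/{n}0.npy",d)
    c=bot.camera_params(n); C=-c["R"].T@c["t"]; print(n,C,c["K"][0,0])
o=bot.get_obs(); print(o)
E
```

```text
pics
top [ 0.43967991 -0.0131359   0.86674067] 460.67276978011773
scene [1.19737545 0.47951623 0.81222328] 512.1324306795981
{'time': 0.1, 'q': array([7.02429337e+01, 5.00746118e+00, 1.00392832e+01, 9.50997026e+01,
       2.58755534e-04, 8.99983770e+01]), 'qd': array([ 0.03795713, -0.06944009,  0.13364949,  0.09054986, -0.0636142 ,
       -0.01005255]), 'joint_efforts': array([-3.81922086e-05, -5.21561909e+01,  4.65653479e+01,  1.59500999e-02,
       -3.04511070e-05, -9.63065020e-06]), 'ee_pos': array([0.1858473 , 0.51743076, 0.23066123]), 'tcp_rot': array([-1.79932119e+02, -2.60678199e-04,  1.60244556e+02]), 'wrist_force': array([-0.66577321, -0.11560114,  0.01402073]), 'torque': array([0.00444974, 0.03412479, 0.03733061]), 'grasp_force': 0.0, 'opening': 0.08570855096860212}
```

View pics/top0.png

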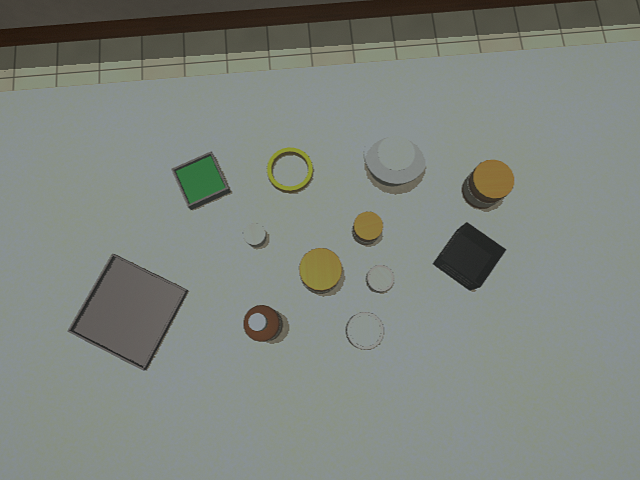

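View pics/scene0.png

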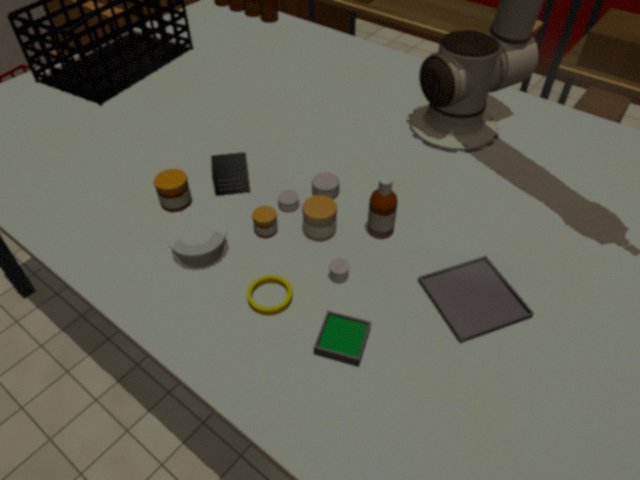

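```bash
cat > h.py <<'E'
import numpy as np,cv2
from workcell import bot
def cloud(c,d):
    K,R,t=c["K"],c["R"],c["t"]
    v,u=np.indices(d.shape); 
    X=np.stack([(u-K[0,2])/K[0,0]*d,(v-K[1,2])/K[1,1]*d,d],-1)
    P=(X-t)@R; P[d==0]=np.nan; return P
def tops(P,h0,h1,pr=True,amin=40):
    m=((P[...,2]>h0)&(P[...,2]<h1)).astype(np.uint8)
    cs,_=cv2.findContours(m,cv2.RETR_EXTERNAL,cv2.CHAIN_APPROX_NONE); out=[]
    for c in cs:
        if cv2.contourArea(c)<amin: continue
        mm=np.zeros(m.shape,np.uint8); cv2.drawContours(mm,[c],-1,1,-1)
        q=P[(mm>0)&(m>0)]; (x,y),r=cv2.minEnclosingCircle(q[:,:2].astype(np.float32))
        print(c.mean((0,1)).round(),"z",np.median(q[:,2]).round(4),"ctr",round(x,4),round(y,4),"D",round(2*r,4),"Darea", "ext",np.ptp(q[:,:2],axis=0).round(4))
E
python3 - <<'E'
from h import *
d=np.load("pics/top0.npy");c=bot.camera_params("top");P=cloud(c,d)
print(c["R"].round(3),c["K"])
for u,v in [(256,234),(320,270),(368,227),(491,180),(365,330),(380,278),(257,322),(265,330),(395,155),(470,255),(201,180),(130,310),(290,150),(500,400)]:
    # top component: pixels within 4mm of this height, connected
    z=P[v,u,2]; m=(abs(P[...,2]-z)<.004).astype(np.uint8); n,l=cv2.connectedComponents(m,connectivity=4)
    q=P[l==l[v,u]]; s=l==l[v,u]
    A=s.sum()*(np.median(d[s])/c["K"][0,0])**2
    e=(q[:,:2].max(0)+q[:,:2].min(0))/2
    (x,y),r=cv2.minEnclosingCircle(q[:,:2].astype(np.float32))
    print((u,v),"z %.4f"%np.median(q[:,2]),"mid",e.round(4),"cent",q[:,:2].mean(0).round(4),"ext",np.ptp(q[:,:2],axis=0).round(3),"Deq %.4f"%np.sqrt(4*A/np.pi),"minrect",cv2.minAreaRect(q[:,:2].astype(np.float32)) if u in(470,201,130) else "")
E
```

```text
[[-0.088 -0.996 -0.003]
 [-0.973  0.087 -0.213]
 [ 0.213 -0.016 -0.977]] [[460.67276978   0.         313.92867152]
 [  0.         460.67276978 238.4204951 ]
 [  0.           0.           1.        ]]
(256, 234) z 0.0342 mid [0.6402 0.0835] cent [0.6401 0.0838] ext [0.041 0.04 ] Deq 0.0397 minrect 
(320, 270) z 0.0728 mid [ 0.5582 -0.032 ] cent [ 0.5577 -0.0317] ext [0.074 0.074] Deq 0.0743 minrect 
(368, 227) z 0.0520 mid [ 0.6326 -0.1262] cent [ 0.6324 -0.126 ] ext [0.052 0.053] Deq 0.0528 minrect 
(491, 180) z 0.0731 mid [ 0.6941 -0.3596] cent [ 0.6939 -0.3592] ext [0.075 0.076] Deq 0.0729 minrect 
(365, 330) z 0.0373 mid [ 0.4517 -0.0955] cent [ 0.451  -0.0937] ext [0.051 0.045] Deq 0.0290 minrect 
(380, 278) z 0.0273 mid [ 0.5383 -0.1411] cent [ 0.5384 -0.1409] ext [0.048 0.048] Deq 0.0476 minrect 
(257, 322) z 0.1450 mid [0.4741 0.0747] cent [0.474  0.0747] ext [0.026 0.027] Deq 0.0278 minrect 
(265, 330) z 0.1102 mid [0.4741 0.0743] cent [0.4723 0.0698] ext [0.042 0.041] Deq 0.0263 minrect 
(395, 155) z 0.0544 mid [ 0.7671 -0.1943] cent [ 0.7669 -0.1937] ext [0.122 0.122] Deq 0.1163 minrect 
(470, 255) z 0.0033 mid [ 0.5672 -0.3149] cent [ 0.567  -0.3149] ext [0.092 0.092] Deq 0.0744 minrect ((0.5669225454330444, -0.31451496481895447), (0.07257425785064697, 0.06213730573654175), 47.71233367919922)
(201, 180) z 0.0186 mid [0.7615 0.186 ] cent [0.7621 0.1842] ext [0.099 0.1  ] Deq 0.0848 minrect ((0.7602348923683167, 0.18434357643127441), (0.08476345241069794, 0.08033418655395508), 20.191904067993164)
(130, 310) z 0.0042 mid [0.5254 0.3291] cent [0.5218 0.3298] ext [0.203 0.205] Deq 0.1572 minrect ((0.5229895114898682, 0.32881537079811096), (0.15172968804836273, 0.15240983664989471), 59.41196823120117)
(290, 150) z 0.0178 mid [0.7682 0.0085] cent [0.767  0.0089] ext [0.089 0.087] Deq 0.0533 minrect 
(500, 400) z 0.0001 mid [ 0.5779 -0.0785] cent [ 0.5693 -0.053 ] ext [0.846 1.348] Deq 1.0378 minrect
```

```bash
python3 - <<'E'
from h import *
d=np.load("pics/top0.npy");c=bot.camera_params("top");P=cloud(c,d)
def rep(name,m):
    q=P[m][:,:2].astype(np.float32);(x,y),r=cv2.minEnclosingCircle(q)
    print(name,len(q),"mid",((q.max(0)+q.min(0))/2).round(4),"ext",np.ptp(q,axis=0).round(4),"mec",round(x,4),round(y,4),"D",round(2*r,4),"rect",cv2.minAreaRect(q))
def win(x,y,r,z0,z1): return (np.hypot(P[...,0]-x,P[...,1]-y)<r)&(P[...,2]>z0)&(P[...,2]<z1)
rep("tin",win(.45,-.095,.055,.030,.045)); m=win(.45,-.095,.055,.030,.045);print(np.percentile(P[m][:,2],[5,50,95]))
rep("smalltin",win(.538,-.141,.04,.022,.045))
rep("holder",win(.567,-.315,.075,.056,.064))
rep("tray",win(.523,.329,.13,.0115,.02))
rep("pot",win(.64,.084,.04,.031,.04)); rep("jar",win(.633,-.126,.04,.048,.056)); rep("cap",win(.474,.075,.03,.140,.15))
w=bot.camera_params("wrist");o=bot.get_obs();print("wristcam rel",-w["R"].T@w["t"]-o["ee_pos"],w["R"][2])
p=cv2.imread("pics/top0.png")[200:360,230:430]; cv2.imwrite("pics/crop1.png",cv2.resize(p,None,fx=4,fy=3.75,interpolation=2)[:600])
E
```

```text
tin 1095 mid [ 0.4474 -0.1014] ext [0.0652 0.0648] mec 0.4475 -0.1017 D 0.0662 rect ((0.44750717282295227, -0.10170257836580276), (0.06475142389535904, 0.06475098431110382), 58.65401077270508)
[0.03386368 0.03628026 0.03866723]
smalltin 574 mid [ 0.5383 -0.1407] ext [0.0481 0.0492] mec 0.5384 -0.1407 D 0.0496 rect ((0.5384976267814636, -0.14064522087574005), (0.04746609181165695, 0.0485885888338089), 39.42097854614258)
holder 402 mid [ 0.5627 -0.305 ] ext [0.1163 0.1169] mec 0.5625 -0.305 D 0.1172 rect ((0.5626166462898254, -0.3055722117424011), (0.08459801226854324, 0.0857335701584816), 47.88570022583008)
tray 826 mid [0.5221 0.326 ] ext [0.2149 0.2169] mec 0.5225 0.326 D 0.2237 rect ((0.5220706462860107, 0.32630378007888794), (0.16127273440361023, 0.16004589200019836), 59.45509719848633)
pot 376 mid [0.6402 0.0835] ext [0.0411 0.0398] mec 0.6403 0.0833 D 0.042 rect ((0.64054274559021, 0.0837782770395279), (0.040809184312820435, 0.03935956582427025), 41.43033981323242)
jar 662 mid [ 0.6326 -0.1262] ext [0.0521 0.0534] mec 0.633 -0.1262 D 0.0541 rect ((0.6329418420791626, -0.1263435333967209), (0.0531061626970768, 0.05159459635615349), 83.27337646484375)
cap 257 mid [0.4741 0.0747] ext [0.0264 0.0266] mec 0.4739 0.0748 D 0.028 rect ((0.474162220954895, 0.07473709434270859), (0.02653646655380726, 0.025983339175581932), 86.05950164794922)
wristcam rel [-0.0737608   0.02596923  0.14251364] [ 0.28967569 -0.10431213 -0.95142366]
```

View pics/crop1.png

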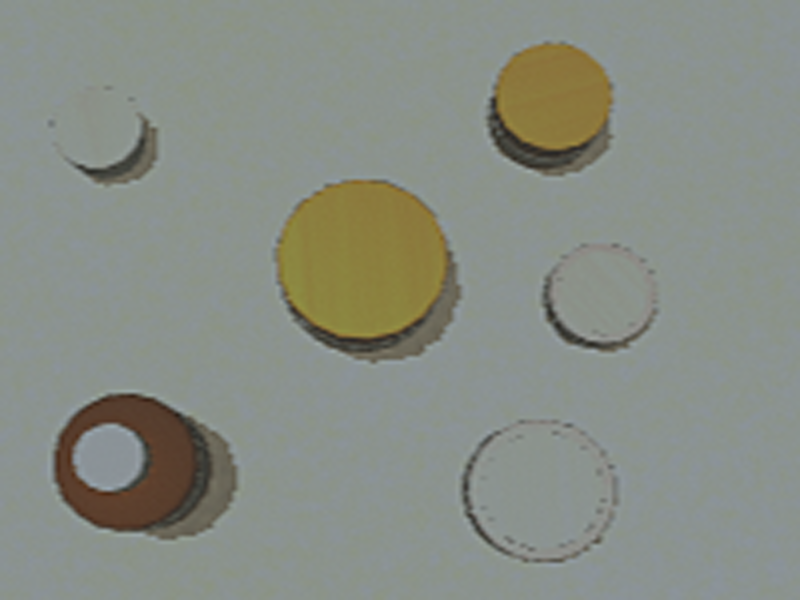

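Look-alikes: gold lids are at (320,270) with D74 h73, (491,180) with D75 h73, and (368,227) with D53 h52, which is **the jar**. Flat tins are at (380,278) with D48 h27 and (365,330) with D66 h36, which is **the tin**. The white pot is at (256,234) with D42 h34, and the bottle cap is at (257,322). The crop matches these choices.

Call:
step_arm(targets=[[1, [261, -619, 0], [0, 0, 0]], [1, [261, -619, 0], [0, 0, 0]], [1, [261, -619, 0], [0, 0, 0]], [1, [261, -619, 0], [0, 0, 0]], [1, [261, -619, 0], [0, 0, 0]], [1, [261, -619, 0], [0, 0, 0]], [1, [261, -619, 0], [0, 0, 0]], [1, [261, -619, 0], [0, 0, 0]]], force=40)

```text
time: 0.9
ee_pos: [0.3414, 0.1471, 0.2312]
tcp_rot: [180.0, 0.0, 160.3]
wrist_force: [-0.0, 0.9, 0.3]
opening: 0.0853
grasp_force: 0.0
```

Call:
step_arm(targets=[[1, [106, -249, 0], [0, 0, 0]], [1, [106, -249, 0], [0, 0, 0]], [1, [106, -249, 0], [0, 0, 0]], [1, [106, -249, 0], [0, 0, 0]], [1, [106, -249, 0], [0, 0, 0]], [1, [106, -249, 0], [0, 0, 0]], [1, [106, -249, -50], [0, 0, 0]], [1, [106, -249, -100], [0, 0, 0]]])

```text
time: 1.7
ee_pos: [0.4481, -0.1011, 0.1305]
tcp_rot: [180.0, 0.1, 160.1]
wrist_force: [0.6, 0.4, -0.3]
opening: 0.0853
grasp_force: 0.0
```

```bash
python3 - <<'E'
from h import *
o=bot.get_obs();c=bot.camera_params("wrist");p,d=bot.camera("wrist");P=cloud(c,d);print(o["ee_pos"])
cv2.imwrite("pics/w1.png",p[:,:,::-1])
m=(P[...,2]>.03)&(P[...,2]<.045)&(np.hypot(P[...,0]-.447,P[...,1]+.1)<.05)
q=P[m][:,:2].astype(np.float32);print(len(q),cv2.minEnclosingCircle(q),(q.max(0)+q.min(0))/2,np.ptp(q,axis=0),np.median(P[m][:,2]))
E
```

```text
[ 0.44810034 -0.10109771  0.13048929]
6866 ((0.44822245836257935, -0.10330501943826675), 0.03310277312994003) [ 0.44824487 -0.10314295] [0.06522831 0.06499445] 0.03628235236339195
```

Call:
step_arm(targets=[[1, [0, -1, -45], [0, 0, 0]], [1, [0, -1, -85], [0, 0, 0]], [1, [0, -1, -115], [0, 0, 0]], [1, [0, -1, -127], [0, 0, 0]], [1, [0, -1, -127], [0, 0, 0]], [0.5, [0, -1, -127], [0, 0, 0]], [0.5, [0, -1, -127], [0, 0, 0]], [0.5, [0, -1, -127], [0, 0, 0]]])

```text
time: 2.55
ee_pos: [0.4487, -0.1013, 0.0068]
tcp_rot: [180.0, 0.2, 160.2]
wrist_force: [-1.8, -0.7, 6.4]
opening: 0.0643
grasp_force: 44.3
```

Call:
step_arm(targets=[[0.5, [0, 0, 0], [0, 0, 0]], [0.5, [0, 0, 0], [0, 0, 0]], [0.5, [0, 0, 30], [0, 0, 0]], [0.5, [0, 0, 60], [0, 0, 0]], [0.5, [0, 0, 90], [0, 0, 0]]])

```text
time: 3.05
ee_pos: [0.4476, -0.101, 0.0968]
tcp_rot: [180.0, 0.1, 160.2]
wrist_force: [0.1, -0.6, -1.4]
opening: 0.0654
grasp_force: 45.5
```

Call:
step_arm(targets=[[0.5, [0, 0, 50], [0, 0, 0]], [0.5, [0, 0, 105], [0, 0, 0]], [0.5, [4, 20, 110], [0, 0, 0]], [0.5, [12, 65, 110], [0, 0, 0]], [0.5, [20, 113, 110], [0, 0, 0]], [0.5, [28, 162, 110], [0, 0, 0]], [0.5, [36, 210, 110], [0, 0, 0]], [0.5, [44, 258, 110], [0, 0, 0]]])

```text
time: 3.85
ee_pos: [0.4915, 0.1592, 0.206]
tcp_rot: [179.9, 0.1, 160.3]
wrist_force: [1.8, 0.1, -1.9]
opening: 0.0647
grasp_force: 45.8
```

Call:
step_arm(targets=[[0.5, [8, 48, 0], [0, 0, 0]], [0.5, [16, 96, 0], [0, 0, 0]], [0.5, [24, 140, 0], [0, 0, 0]], [0.5, [30, 168, 0], [0, 0, 0]], [0.5, [30, 168, -45], [0, 0, 0]], [0.5, [30, 168, -90], [0, 0, 0]], [0.5, [30, 168, -130], [0, 0, 0]], [0.5, [30, 168, -130], [0, 0, 0]]])

```text
time: 4.65
ee_pos: [0.5187, 0.3236, 0.0694]
tcp_rot: [-179.6, -0.3, 160.3]
wrist_force: [-0.0, -0.1, -2.8]
opening: 0.0646
grasp_force: 45.7
```

```bash
cat >> h.py <<'E'
def obj(cam,x,y,r,z0,z1):
    o=bot.get_obs();c=bot.camera_params(cam);p,d=bot.camera(cam);P=cloud(c,d)
    m=(P[...,2]>z0)&(P[...,2]<z1)&(np.hypot(P[...,0]-x,P[...,1]-y)<r)
    q=P[m][:,:2].astype(np.float32)
    print(cam,"tcp",o["ee_pos"].round(4))
    if len(q): print(len(q),cv2.minEnclosingCircle(q),"mid",((q.max(0)+q.min(0))/2).round(4),np.ptp(q,axis=0).round(4),"z",np.percentile(P[m][:,2],[5,50,95]).round(4))
    return p,d,P
E
python3 - <<'E'
from h import *
p,d,P=obj("wrist",.522,.326,.045,.07,.16)
cv2.imwrite("pics/w2.png",p[:,:,::-1])
p,d,P=obj("top",.522,.326,.13,.0115,.02)
E
```

```text
wrist tcp [0.5187 0.3236 0.0694]
52009 ((0.5217138528823853, 0.32612577080726624), 0.045020006597042084) mid [0.5189 0.3262] [0.0669 0.0887] z [0.0892 0.0998 0.1566]
top tcp [0.5202 0.3244 0.0733]
699 ((0.5219521522521973, 0.32581132650375366), 0.11203678697347641) mid [0.5223 0.3257] [0.2149 0.2169] z [0.012  0.0145 0.0172]
```

View pics/w2.png

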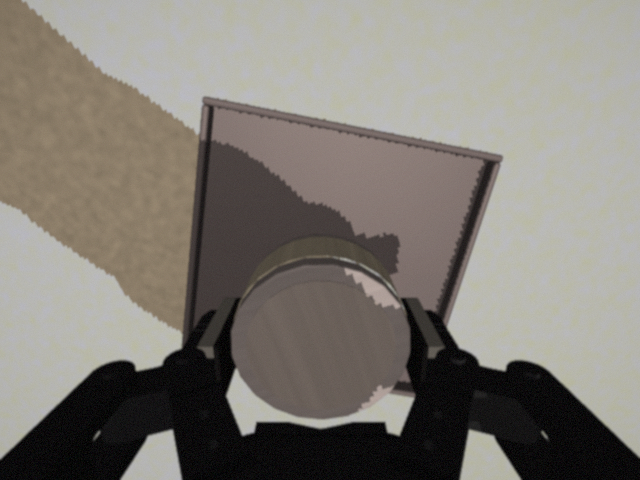

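The tin (320,340) hangs straight between the pads over the tray.

Call:
step_arm(targets=[[0.5, [2, 1, -30], [0, 0, 0]], [0.5, [2, 1, -50], [0, 0, 0]], [0.5, [2, 1, -58], [0, 0, 0]], [0.5, [2, 1, -62], [0, 0, 0]], [0.5, [2, 1, -62], [0, 0, 0]], [0.5, [2, 1, -62], [0, 0, 0]]])

```text
time: 5.35
ee_pos: [0.5241, 0.3265, 0.0141]
tcp_rot: [179.9, 0.1, 160.2]
wrist_force: [-0.2, -0.7, -2.0]
opening: 0.0649
grasp_force: 46.0
```

Call:
step_arm(targets=[[0.5, [0, 0, -2], [0, 0, 0]], [0.5, [0, 0, -3], [0, 0, 0]], [0.5, [0, 0, -3], [0, 0, 0]]])

```text
time: 5.65
ee_pos: [0.5238, 0.3264, 0.0109]
tcp_rot: [179.9, 0.1, 160.2]
wrist_force: [-0.5, -0.7, 6.0]
opening: 0.0647
grasp_force: 47.0
```

Contact. Release and rise.

Call:
step_arm(targets=[[0.85, [0, 0, 0], [0, 0, 0]], [1, [0, 0, 1], [0, 0, 0]], [1, [0, 0, 3], [0, 0, 0]], [1, [0, 0, 10], [0, 0, 0]], [1, [0, 0, 40], [0, 0, 0]], [1, [0, 0, 90], [0, 0, 0]], [1, [0, 0, 130], [0, 0, 0]], [1, [0, 0, 130], [0, 0, 0]]])

```text
time: 6.45
ee_pos: [0.5254, 0.3273, 0.1468]
tcp_rot: [179.6, 0.4, 160.2]
wrist_force: [0.7, -0.0, -0.0]
opening: 0.0854
grasp_force: 0.0
```

```bash
python3 - <<'E'
from h import *
p,d,P=obj("wrist",.522,.326,.06,.03,.055)
E
```

```text
wrist tcp [0.5254 0.3273 0.1468]
6470 ((0.5240080952644348, 0.3258790075778961), 0.033298078924417496) mid [0.5239 0.3261] [0.0657 0.0658] z [0.0387 0.0403 0.0415]
```

Call:
step_arm(targets=[[1, [10, -40, 20], [0, 0, 0]], [1, [22, -86, 40], [0, 0, 0]], [1, [34, -134, 50], [0, 0, 0]], [1, [46, -182, 50], [0, 0, 0]], [1, [58, -230, 50], [0, 0, 0]], [1, [70, -278, 50], [0, 0, 0]], [1, [82, -326, 50], [0, 0, 0]], [1, [94, -373, 50], [0, 0, 0]]])

```text
time: 7.3
ee_pos: [0.6171, -0.0491, 0.1885]
tcp_rot: [-180.0, -0.1, 160.2]
wrist_force: [0.9, 0.5, 1.1]
opening: 0.0854
grasp_force: 0.0
```

Call:
step_arm(targets=[[1, [8, -40, 0], [0, 0, 0]], [1, [16, -80, 0], [0, 0, 0]], [1, [16, -80, -40], [0, 0, 0]], [1, [16, -80, -50], [0, 0, 0]], [1, [16, -80, -50], [0, 0, 0]]])

```text
time: 7.8
ee_pos: [0.6318, -0.1263, 0.1366]
tcp_rot: [-180.0, -0.3, 160.3]
wrist_force: [-0.2, -0.0, 0.2]
opening: 0.0852
grasp_force: 0.0
```

```bash
python3 - <<'E'
from h import *
p,d,P=obj("wrist",.633,-.126,.06,.048,.057)
E
```

```text
wrist tcp [ 0.6318 -0.1263  0.1366]
4857 ((0.6343204975128174, -0.12776648998260498), 0.02706352435052395) mid [ 0.634  -0.1276] [0.0534 0.0531] z [0.0509 0.052  0.0531]
```

Call:
step_arm(targets=[[1, [2, -1, -45], [0, 0, 0]], [1, [2, -1, -85], [0, 0, 0]], [1, [2, -1, -108], [0, 0, 0]], [1, [2, -1, -117], [0, 0, 0]], [1, [2, -1, -117], [0, 0, 0]], [0.4, [2, -1, -117], [0, 0, 0]], [0.4, [2, -1, -117], [0, 0, 0]], [0.4, [2, -1, -117], [0, 0, 0]]])

```text
time: 8.65
ee_pos: [0.6364, -0.1281, 0.0248]
tcp_rot: [180.0, 0.2, 160.3]
wrist_force: [-0.6, 1.1, 7.4]
opening: 0.0526
grasp_force: 41.2
```

Call:
step_arm(targets=[[0.4, [0, 0, 0], [0, 0, 0]], [0.4, [0, 0, 0], [0, 0, 0]]])

```text
time: 8.85
ee_pos: [0.6364, -0.1281, 0.0248]
tcp_rot: [180.0, 0.2, 160.2]
wrist_force: [-1.5, 1.6, 6.4]
opening: 0.053
grasp_force: 41.2
```

Call:
step_arm(targets=[[0.4, [0, 0, 20], [0, 0, 0]], [0.4, [0, 0, 65], [0, 0, 0]], [0.4, [0, 0, 112], [0, 0, 0]], [0.4, [-4, 18, 150], [0, 0, 0]], [0.4, [-14, 58, 170], [0, 0, 0]], [0.4, [-26, 106, 175], [0, 0, 0]], [0.4, [-38, 154, 175], [0, 0, 0]], [0.4, [-50, 202, 175], [0, 0, 0]]])

```text
time: 9.65
ee_pos: [0.5849, 0.0756, 0.1988]
tcp_rot: [179.9, 0.1, 160.2]
wrist_force: [1.2, 0.6, -1.0]
opening: 0.0529
grasp_force: 42.4
```

Call:
step_arm(targets=[[0.4, [-12, 48, 0], [0, 0, 0]], [0.4, [-24, 96, 0], [0, 0, 0]], [0.4, [-36, 144, 0], [0, 0, 0]], [0.4, [-48, 192, 0], [0, 0, 0]], [0.4, [-60, 235, 0], [0, 0, 0]], [0.4, [-63, 252, -20], [0, 0, 0]], [0.4, [-63, 252, -65], [0, 0, 0]], [0.4, [-63, 252, -90], [0, 0, 0]]])

```text
time: 10.45
ee_pos: [0.5214, 0.3267, 0.1051]
tcp_rot: [-179.9, -0.0, 160.3]
wrist_force: [-0.0, 0.6, -1.7]
opening: 0.0524
grasp_force: 42.6
```

```bash
python3 - <<'E'
from h import *
p,d,P=obj("wrist",.522,.326,.06,.12,.16)
cv2.imwrite("pics/w3.png",p[:,:,::-1])
p,d,P=obj("wrist",.522,.326,.06,.03,.048);print(bot.get_obs()["ee_pos"])
E
```

```text
wrist tcp [0.5214 0.3267 0.1051]
23613 ((0.5111314058303833, 0.32986798882484436), 0.05863704904913902) mid [0.5195 0.3299] [0.0575 0.1104] z [0.1269 0.1325 0.1578]
wrist tcp [0.5202 0.3255 0.1013]
2657 ((0.5220334529876709, 0.3268887400627136), 0.03298547491431236) mid [0.5162 0.3275] [0.0505 0.063 ] z [0.0329 0.04   0.0411]
[0.52054595 0.32533883 0.10394298]
```

View pics/w3.png

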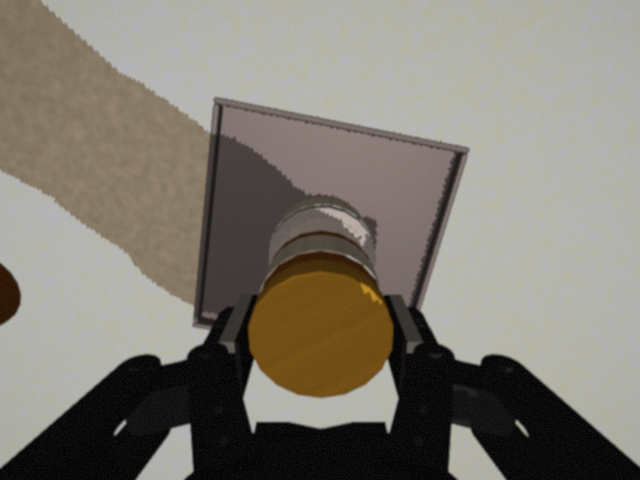

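The jar (321,325) is held upright over the tray. The tin shows behind it at (323,230).

```bash
python3 - <<'E'
from h import *
o=bot.get_obs();c=bot.camera_params("wrist");p,d=bot.camera("wrist");P=cloud(c,d)
h=cv2.cvtColor(p,cv2.COLOR_RGB2HSV);m=(h[...,1]>120)&(h[...,2]>60)&(P[...,2]>.125)&(P[...,2]<.14)
q=P[m][:,:2].astype(np.float32);print(o["ee_pos"],m.sum(),cv2.minEnclosingCircle(q),(q.max(0)+q.min(0))/2,np.ptp(q,axis=0),np.median(P[m][:,2]))
E
```

```text
[0.52054595 0.32533883 0.10394298] 14879 ((0.5184369683265686, 0.32468658685684204), 0.028037024661898613) [0.5178228  0.32451904] [0.05313876 0.05533174] 0.1310655902084985
```

Call:
step_arm(targets=[[0.4, [6, 1, -15], [0, 0, 0]], [0.4, [6, 1, -28], [0, 0, 0]], [0.4, [6, 1, -33], [0, 0, 0]], [0.4, [6, 1, -36], [0, 0, 0]], [0.4, [6, 1, -37], [0, 0, 0]], [0.4, [6, 1, -37], [0, 0, 0]]])

```text
time: 11.2
ee_pos: [0.5284, 0.3271, 0.0706]
tcp_rot: [180.0, 0.0, 160.2]
wrist_force: [0.5, -1.0, -1.1]
opening: 0.0529
grasp_force: 42.6
```

Call:
step_arm(targets=[[0.4, [-2, 0, -3], [0, 0, 0]], [0.4, [-2, 0, -5], [0, 0, 0]], [0.4, [-2, 0, -6], [0, 0, 0]], [0.4, [-2, 0, -6], [0, 0, 0]]])

```text
time: 11.6
ee_pos: [0.5262, 0.3271, 0.0648]
tcp_rot: [180.0, 0.0, 160.3]
wrist_force: [-1.7, -1.1, 4.3]
opening: 0.0524
grasp_force: 43.0
```

Call:
step_arm(targets=[[0.75, [0, 0, 0], [0, 0, 0]], [1, [0, 0, 1], [0, 0, 0]], [1, [0, 0, 3], [0, 0, 0]], [1, [0, 0, 10], [0, 0, 0]], [1, [0, 0, 40], [0, 0, 0]], [1, [0, 0, 85], [0, 0, 0]], [1, [0, 0, 110], [0, 0, 0]], [1, [0, 0, 110], [0, 0, 0]]])

```text
time: 12.4
ee_pos: [0.5277, 0.3279, 0.1796]
tcp_rot: [179.7, 0.3, 160.2]
wrist_force: [0.2, -1.4, -0.1]
opening: 0.0854
grasp_force: 0.0
```

```bash
python3 - <<'E'
from h import *
p,d,P=obj("wrist",.524,.326,.06,.086,.099)
p,d,P=obj("wrist",.524,.326,.06,.035,.044)
E
```

```text
wrist tcp [0.5277 0.3279 0.1796]
4898 ((0.5240429043769836, 0.32782745361328125), 0.027069101110100746) mid [0.5238 0.3275] [0.0534 0.0531] z [0.0908 0.092  0.0931]
wrist tcp [0.5272 0.3276 0.1769]
1051 ((0.5239470601081848, 0.32582420110702515), 0.03287055343389511) mid [0.515  0.3261] [0.0471 0.0649] z [0.0384 0.04   0.0413]
```

Call:
step_arm(targets=[[1, [20, -43, 0], [0, 0, 0]], [1, [40, -86, 0], [0, 0, 0]], [1, [60, -130, 0], [0, 0, 0]], [1, [80, -173, 0], [0, 0, 0]], [1, [100, -216, 0], [0, 0, 0]], [1, [113, -244, -20], [0, 0, 0]], [1, [113, -244, -50], [0, 0, 0]], [1, [113, -244, -50], [0, 0, 0]]])

```text
time: 13.3
ee_pos: [0.637, 0.0816, 0.1184]
tcp_rot: [-179.8, -0.5, 160.1]
wrist_force: [-0.1, 0.7, -1.1]
opening: 0.0853
grasp_force: 0.0
```

```bash
python3 - <<'E'
from h import *
p,d,P=obj("wrist",.64,.0835,.05,.031,.037)
E
```

```text
wrist tcp [0.637  0.0816 0.1184]
2921 ((0.6410481333732605, 0.08259465545415878), 0.02095290832221508) mid [0.6411 0.0827] [0.0414 0.0411] z [0.0329 0.034  0.0351]
```

Call:
step_arm(targets=[[1, [3, 1, -45], [0, 0, 0]], [1, [3, 1, -85], [0, 0, 0]], [1, [3, 1, -105], [0, 0, 0]], [1, [3, 1, -112], [0, 0, 0]], [1, [3, 1, -112], [0, 0, 0]], [0.3, [3, 1, -112], [0, 0, 0]], [0.3, [3, 1, -112], [0, 0, 0]], [0.3, [3, 1, -112], [0, 0, 0]]], force=30)

```text
time: 14.15
ee_pos: [0.6431, 0.0842, 0.0138]
tcp_rot: [179.9, 0.1, 160.2]
wrist_force: [-1.8, -2.6, 2.1]
opening: 0.0439
grasp_force: 1.0
```

Call:
step_arm(targets=[[0.3, [0, 0, 0], [0, 0, 0]], [0.3, [0, 0, 0], [0, 0, 0]], [0.3, [0, 0, 0], [0, 0, 0]]])

```text
time: 14.45
ee_pos: [0.643, 0.0841, 0.0139]
tcp_rot: [179.9, 0.1, 160.2]
wrist_force: [-0.3, 0.2, 5.2]
opening: 0.0399
grasp_force: 29.4
```

Call:
step_arm(targets=[[0.3, [0, 0, 15], [0, 0, 0]], [0.3, [0, 0, 60], [0, 0, 0]], [0.3, [0, 0, 108], [0, 0, 0]], [0.3, [-8, 17, 145], [0, 0, 0]], [0.3, [-28, 58, 160], [0, 0, 0]], [0.3, [-48, 100, 160], [0, 0, 0]], [0.3, [-68, 142, 160], [0, 0, 0]], [0.3, [-88, 184, 160], [0, 0, 0]]])

```text
time: 15.25
ee_pos: [0.5534, 0.2694, 0.1739]
tcp_rot: [179.9, 0.1, 160.2]
wrist_force: [0.4, 0.6, -1.0]
opening: 0.04
grasp_force: 30.5
```

Call:
step_arm(targets=[[0.3, [-16, 34, 0], [0, 0, 0]], [0.3, [-29, 60, 0], [0, 0, 0]], [0.3, [-29, 60, -15], [0, 0, 0]], [0.3, [-29, 60, -30], [0, 0, 0]], [0.3, [-29, 60, -30], [0, 0, 0]]])

```text
time: 15.75
ee_pos: [0.5245, 0.3272, 0.1403]
tcp_rot: [-179.8, -0.1, 160.2]
wrist_force: [0.9, -0.1, -0.8]
opening: 0.0402
grasp_force: 30.5
```

```bash
python3 - <<'E'
from h import *
bot.camera("wrist")
p,d,P=obj("wrist",.524,.326,.03,.145,.168)
cv2.imwrite("pics/w4.png",p[:,:,::-1]);o=bot.get_obs();print(o["ee_pos"])
h=cv2.cvtColor(p,cv2.COLOR_RGB2HSV)
m=(h[...,2]>70)&(np.hypot(P[...,0]-o["ee_pos"][0],P[...,1]-o["ee_pos"][1])<.03)&(P[...,2]>.15)&(P[...,2]<.168)
q=P[m][:,:2].astype(np.float32);print(len(q),(q.max(0)+q.min(0))/2,np.ptp(q,axis=0),np.median(P[m][:,2]))
E
```

```text
wrist tcp [0.5249 0.3272 0.1414]
10340 ((0.5192949771881104, 0.3277409076690674), 0.02957756444811821) mid [0.5236 0.3278] [0.0422 0.0557] z [0.15   0.1613 0.1632]
[0.52542875 0.3272654  0.14233296]
8164 [0.52370536 0.32945517] [0.04202503 0.05120629] 0.16131690475705812
```

View pics/w4.png

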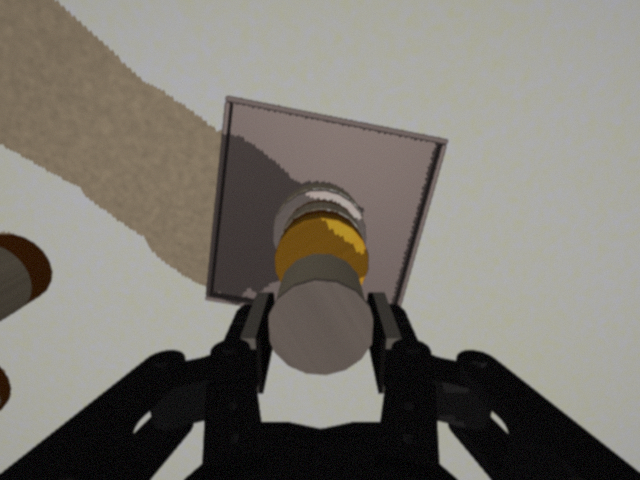

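The pot (320,325) is held upright and lines up with the jar (322,250).

Call:
step_arm(targets=[[0.3, [0, 0, -15], [0, 0, 0]], [0.3, [0, 0, -25], [0, 0, 0]], [0.3, [0, 0, -30], [0, 0, 0]], [0.3, [0, 0, -32], [0, 0, 0]], [0.3, [0, 0, -32], [0, 0, 0]], [0.3, [0, 0, -32], [0, 0, 0]]])

```text
time: 16.45
ee_pos: [0.5255, 0.3281, 0.1107]
tcp_rot: [180.0, 0.0, 160.2]
wrist_force: [0.4, 0.2, -0.6]
opening: 0.0398
grasp_force: 30.5
```

Call:
step_arm(targets=[[0.3, [0, 0, -2], [0, 0, 0]], [0.3, [0, 0, -4], [0, 0, 0]], [0.3, [0, 0, -5], [0, 0, 0]], [0.3, [0, 0, -5], [0, 0, 0]]])

```text
time: 16.85
ee_pos: [0.5254, 0.3282, 0.106]
tcp_rot: [180.0, 0.0, 160.2]
wrist_force: [-2.0, -1.0, 4.3]
opening: 0.0398
grasp_force: 30.7
```

Call:
step_arm(targets=[[0.6, [0, 0, 0], [0, 0, 0]], [0.8, [0, 0, 1], [0, 0, 0]], [0.8, [0, 0, 3], [0, 0, 0]], [1, [0, 0, 10], [0, 0, 0]], [1, [0, 0, 40], [0, 0, 0]], [1, [0, 0, 85], [0, 0, 0]], [1, [0, 0, 110], [0, 0, 0]], [1, [0, 0, 110], [0, 0, 0]]])

```text
time: 17.65
ee_pos: [0.5264, 0.3288, 0.2204]
tcp_rot: [179.7, 0.2, 160.2]
wrist_force: [0.6, -0.1, -0.6]
opening: 0.0853
grasp_force: 0.0
```

```bash
python3 - <<'E'
from h import *
p,d,P=obj("wrist",.524,.326,.06,.12,.133)
p,d,P=obj("wrist",.524,.326,.06,.086,.096)
E
```

```text
wrist tcp [0.5264 0.3288 0.2204]
2776 ((0.5242279767990112, 0.3283684253692627), 0.021291954442858696) mid [0.5243 0.3283] [0.0415 0.041 ] z [0.1249 0.126  0.1271]
wrist tcp [0.526  0.3285 0.2178]
1150 ((0.5237999558448792, 0.3275102972984314), 0.02701616659760475) mid [0.5188 0.3274] [0.043  0.0531] z [0.0902 0.092  0.0934]
```

Call:
step_arm(targets=[[1, [-9, -45, 0], [0, 0, 0]], [1, [-18, -92, 0], [0, 0, 0]], [1, [-28, -139, 0], [0, 0, 0]], [1, [-38, -186, 0], [0, 0, 0]], [1, [-47, -232, 0], [0, 0, 0]], [1, [-52, -254, 0], [0, 0, 0]], [1, [-52, -254, 0], [0, 0, 0]]])

```text
time: 18.45
ee_pos: [0.4722, 0.0715, 0.2144]
tcp_rot: [-179.9, -0.1, 160.1]
wrist_force: [-0.0, 0.7, 1.2]
opening: 0.0854
grasp_force: 0.0
```

```bash
python3 - <<'E'
from h import *
p,d,P=obj("wrist",.474,.0747,.05,.138,.15)
E
```

```text
wrist tcp [0.4722 0.0715 0.2144]
1560 ((0.47483712434768677, 0.07349556684494019), 0.014036004431545734) mid [0.4749 0.0735] [0.0278 0.0278] z [0.1419 0.145  0.146 ]
```

Call:
step_arm(targets=[[1, [2, 1, -45], [0, 0, 0]], [1, [2, 1, -80], [0, 0, 0]], [1, [2, 1, -98], [0, 0, 0]], [1, [2, 1, -98], [0, 0, 0]], [0.1, [2, 1, -98], [0, 0, 0]], [0.1, [2, 1, -98], [0, 0, 0]], [0.1, [2, 1, -98], [0, 0, 0]], [0.1, [2, 1, -98], [0, 0, 0]]], force=50)

```text
time: 19.3
ee_pos: [0.4758, 0.0752, 0.1182]
tcp_rot: [180.0, 0.1, 160.2]
wrist_force: [-0.3, -1.0, 1.0]
opening: 0.0281
grasp_force: 0.5
```

Call:
step_arm(targets=[[0.1, [0, 0, 0], [0, 0, 0]], [0.1, [0, 0, 0], [0, 0, 0]], [0.1, [0, 0, 0], [0, 0, 0]]])

```text
time: 19.6
ee_pos: [0.4758, 0.0749, 0.1183]
tcp_rot: [180.0, 0.1, 160.2]
wrist_force: [-0.1, -1.6, 5.8]
opening: 0.0267
grasp_force: 49.4
```

Call:
step_arm(targets=[[0.1, [0, 0, 20], [0, 0, 0]], [0.1, [0, 0, 60], [0, 0, 0]], [0.1, [0, 0, 100], [0, 0, 0]], [0.1, [0, 0, 115], [0, 0, 0]], [0.1, [4, -18, 115], [0, 0, 0]], [0.1, [12, -53, 115], [0, 0, 0]], [0.1, [21, -92, 115], [0, 0, 0]], [0.1, [30, -132, 115], [0, 0, 0]]])

```text
time: 20.4
ee_pos: [0.5053, -0.0581, 0.232]
tcp_rot: [180.0, -0.0, 160.3]
wrist_force: [0.4, 0.5, -3.2]
opening: 0.0267
grasp_force: 50.2
```

Call:
step_arm(targets=[[0.1, [9, -40, 0], [0, 0, 0]], [0.1, [19, -82, 0], [0, 0, 0]], [0.1, [28, -124, 0], [0, 0, 0]], [0.1, [38, -165, 0], [0, 0, 0]], [0.1, [47, -205, 0], [0, 0, 0]], [0.1, [54, -235, 0], [0, 0, 0]], [0.1, [57, -247, 0], [0, 0, 0]], [0.1, [57, -247, 0], [0, 0, 0]]])

```text
time: 21.2
ee_pos: [0.5622, -0.3052, 0.2309]
tcp_rot: [180.0, -0.1, 160.1]
wrist_force: [0.1, 0.2, -4.1]
opening: 0.0264
grasp_force: 50.3
```

```bash
python3 - <<'E'
from h import *
o=bot.get_obs();print(o["ee_pos"],o["opening"],o["wrist_force"])
p,d,P=obj("wrist",.5625,-.305,.075,.055,.065);cv2.imwrite("pics/w5.png",p[:,:,::-1])
p,d,P=obj("scene",.5625,-.305,.05,.1,.3)
cv2.imwrite("pics/s5.png",cv2.resize(p[60:240,140:380,::-1],None,fx=3,fy=3)); print(bot.get_obs()["ee_pos"])
E
```

```text
[ 0.5621652  -0.30524396  0.23087191] 0.026446774405779878 [ 0.06778535  0.15679422 -4.14113878]
wrist tcp [ 0.5622 -0.3052  0.2309]
947 ((0.5639459490776062, -0.30691808462142944), 0.05881918966770172) mid [ 0.548  -0.3069] [0.0854 0.1172] z [0.057  0.0599 0.0612]
scene tcp [ 0.5621 -0.304   0.2314]
1691 ((0.5618516802787781, -0.3043539226055145), 0.04929022118449211) mid [ 0.5638 -0.3044] [0.0576 0.0977] z [0.1241 0.1998 0.2869]
[ 0.56214879 -0.30330414  0.2318546 ]
```

View pics/w5.png

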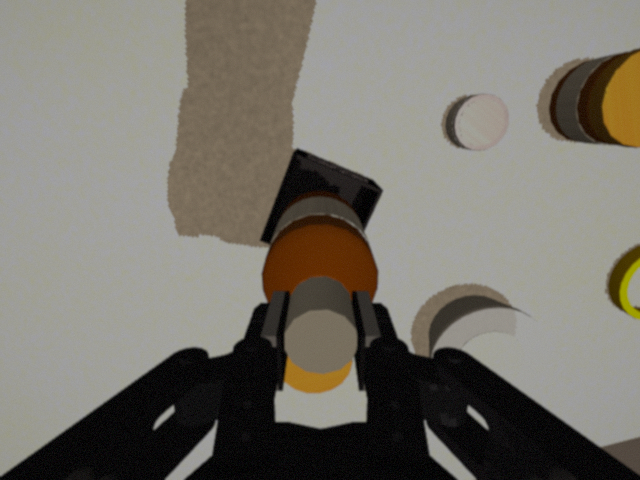

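View pics/s5.png

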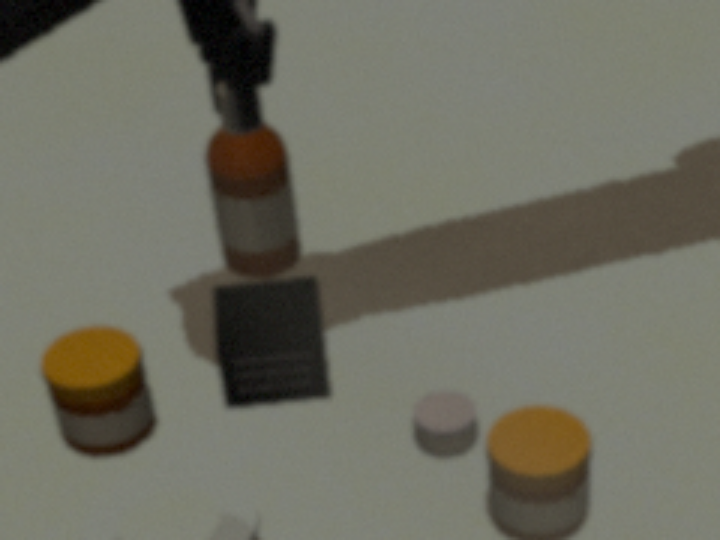

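The bottle hangs upright over the holder: body at (320,275) in the wrist view, holder rim corners at (298,150) and (380,187).

Call:
step_arm(targets=[[0.1, [2, -1, 0], [0, 0, 0]], [0.1, [2, -1, -20], [0, 0, 0]], [0.1, [2, -1, -40], [0, 0, 0]], [0.1, [2, -1, -55], [0, 0, 0]], [0.1, [2, -1, -65], [0, 0, 0]], [0.1, [2, -1, -65], [0, 0, 0]]])

```text
time: 21.9
ee_pos: [0.564, -0.3039, 0.1662]
tcp_rot: [180.0, -0.1, 160.3]
wrist_force: [0.8, -0.6, -2.8]
opening: 0.0265
grasp_force: 50.3
```

Call:
step_arm(targets=[[0.1, [0, 0, -15], [0, 0, 0]], [0.1, [0, 0, -30], [0, 0, 0]], [0.1, [0, 0, -38], [0, 0, 0]], [0.1, [0, 0, -41], [0, 0, 0]], [0.1, [0, 0, -42], [0, 0, 0]], [0.1, [0, 0, -42], [0, 0, 0]]])

```text
time: 22.5
ee_pos: [0.5644, -0.305, 0.1257]
tcp_rot: [-180.0, 0.0, 160.2]
wrist_force: [0.4, -0.3, -2.4]
opening: 0.0268
grasp_force: 50.4
```

Call:
step_arm(targets=[[0.1, [0, 0, -2], [0, 0, 0]], [0.1, [0, 0, -4], [0, 0, 0]], [0.1, [0, 0, -5], [0, 0, 0]], [0.1, [0, 0, -5], [0, 0, 0]]])

```text
time: 22.9
ee_pos: [0.5646, -0.3053, 0.1214]
tcp_rot: [-180.0, 0.1, 160.2]
wrist_force: [-1.5, -1.0, 3.0]
opening: 0.0264
grasp_force: 51.1
```

On the floor. Release and retreat.

Call:
step_arm(targets=[[0.4, [0, 0, 0], [0, 0, 0]], [0.7, [0, 0, 1], [0, 0, 0]], [1, [0, 0, 3], [0, 0, 0]], [1, [0, 0, 10], [0, 0, 0]], [1, [0, 0, 40], [0, 0, 0]], [1, [0, 0, 80], [0, 0, 0]], [1, [0, 0, 100], [0, 0, 0]], [1, [0, 0, 100], [0, 0, 0]]])

```text
time: 23.7
ee_pos: [0.5653, -0.3055, 0.2247]
tcp_rot: [-179.9, 0.3, 160.2]
wrist_force: [-0.4, -1.0, 0.7]
opening: 0.0854
grasp_force: 0.0
```

```bash
python3 - <<'E'
from h import *
bot.camera("wrist")
p,d,P=obj("wrist",.5635,-.306,.06,.140,.155)
p,d,P=obj("wrist",.5635,-.306,.075,.056,.064)
p,d,P=obj("top",.524,.326,.06,.12,.135)
p,d,P=obj("scene",0,0,0,0,1)
cv2.imwrite("pics/s6.png",p[:,:,::-1])
E
```

```text
wrist tcp [ 0.5649 -0.3053  0.2222]
1511 ((0.563774824142456, -0.3066774308681488), 0.014112403616309166) mid [ 0.5636 -0.3065] [0.0277 0.0274] z [0.1447 0.1479 0.149 ]
wrist tcp [ 0.5645 -0.305   0.2205]
1466 ((0.5644447803497314, -0.3070233166217804), 0.05915934592485428) mid [ 0.5645 -0.3068] [0.118  0.1175] z [0.0575 0.0599 0.0613]
top tcp [ 0.5642 -0.3049  0.2195]
543 ((0.5237337946891785, 0.3292858898639679), 0.02126195840537548) mid [0.5235 0.3293] [0.0412 0.0423] z [0.1236 0.1257 0.1278]
scene tcp [ 0.564  -0.3047  0.219 ]
```

View pics/s6.png

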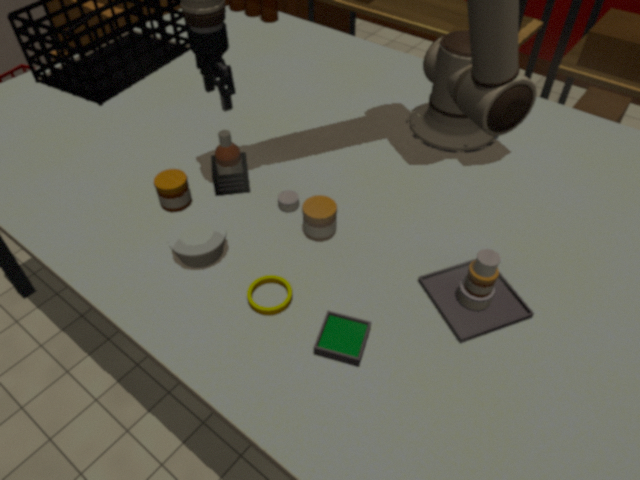

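The stack stands straight in the tray at (480,280). The bottle stands in the holder at (228,160), and the noodle tub, tape roll and sponge dish have not moved.

```bash
python3 -c "
from workcell import bot
print(bot.job_done())"
```

```text
the job is handed in; nothing more can be done
None
```

The job is handed in: the tin, jar and pot are stacked straight in the middle of the tray, the bottle stands upright in the holder, and everything is released; the hand-in call gave no verdict.

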